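# Dock the tube rack in the rack reader until it latches

## Task

Load the tube rack into the rack reader: bring the end with the tubes to the flared mouth of the lane, slide the rack in along the bench so that the guides centre it, and press it home gently against the spring stop until the latch holds it by itself, then let go. The stop yields under a light push and its exact place is not known, so go by feel and never lean hard on it; keep the tubes upright in the rack and leave the beaker, the specimen cup and the flask where they stand.

Things in the scene. Friction and masses are not known exactly. Their poses are not given: they have to be found in the camera images.
- tube_rack: White open tube rack, 68 wide (x) x 196 long (y) x 68 mm high, 0.16 kg, loose; origin under its centre, z up. Flat upright 4 mm plates close both ends over the full width and height; three shelves (4-7, 30-33, 58-61 mm up) between them, long sides open. Can be gripped across its width. The tubes stand near the +y end, which goes in first; the -y half is empty.
- rack_tail (a point): Middle of the outer face of the rack's -y end plate (the trailing end), 35 mm up: the place to push on. Its y axis is the rack's y.
- rack_reader: White and aluminium rack reader, fixed. Origin on the bench in the middle of the throat, where lead-in meets straight lane; x points inwards along the lane, z up. Slippery guides; no floor: the rack slides on the bench. Straight rails 34 mm high, 71 mm apart, x = 0 to 66 mm (+y) and to 146 mm (-y). Behind the end stop the reader body, 122 mm high, x = 149 to 247 mm, y = -53 to 53 mm.
- reader_mouth (a point): Middle of the flared mouth, on the bench, at x = -47 mm of the reader. Two upright white plates 34 mm high converge at 25 degrees each from 115 mm apart here to 71 mm at the throat. A latched rack's tail stands 24 to 55 mm out in front of this point.
- reader_stop (a point): Nominal rest of the spring plunger's face, 20 mm up, at x = 71.5 mm of the reader. The end stop (plunger and pawl together) was clamped by hand up to 15 mm further in or out than this, each time anew, unmeasured. The plunger pushes the rack out with 3 N, rising to 5.5 N over 40.5 mm of travel, then bottoms hard; the stop is not to be loaded beyond 25 N.
- reader_latch (a point): Nominal place of the latched rack's leading face, x = 109.5 mm of the reader (up to 15 mm off, as the stop). A spring pawl on the +y side is pushed aside by the leading end plate and snaps in behind it 38 mm after first touch of the plunger, 2.5 mm before bottom. Pushing there takes 6 to 13 N in all; let go earlier and the rack is pushed back out.
- tube_a: Capped sample tube, 13 mm thick, 101 mm long, cap 15 mm; origin at the middle of its foot, z along the tube. Stands loosely (2.6 mm play all round) in the rack on the middle shelf, its cap top 134 mm above the bench, at x = +15 mm, y = +45 mm of the rack.
- tube_b: Capped sample tube, 13 mm thick, 101 mm long, cap 15 mm; origin at the middle of its foot, z along the tube. Stands loosely (2.6 mm play all round) in the rack on the middle shelf, its cap top 134 mm above the bench, at x = -15 mm, y = +45 mm of the rack.
- beaker: Bystander: glass beaker, 53 mm across, 70 mm high, loose; origin under its centre.
- specimen_cup: Bystander: white-lidded specimen cup, 51 mm across, 64 mm high, loose; origin under its centre.
- flask: Bystander: conical glass flask, 64 mm across, 103 mm high, loose; origin under its centre.
There are look-alikes about, which are no part of the job. There is more than one size of the tube_rack; the job needs the larger.

How it is judged:
On the way:
1. the leading end of the rack is in the flared lead-in or the first of the lane, flat on the bench (x of tube_rack in the frame of rack_reader between -0.14 and -0.03 m and y of tube_rack in the frame of rack_reader between -0.02 and 0.02 m and height (world z) of tube_rack below 0.008 m and angle between the y axis of tube_rack and the x axis of rack_reader, either way round below 0.35 rad), for 0.2 s.
At the end, for the whole second after the job is handed in: Let go, the rack stays latched (origin at most 4.7 mm short of the throat; unlatched, the plunger drives it out of this), centred within 4 mm, square within 0.04 rad, tubes end first, flat on the bench and at rest, both tubes standing in it within 0.35 rad of upright (x of tube_rack in the frame of rack_reader between -0.0047 and 0.031 m and y of tube_rack in the frame of rack_reader between -0.004 and 0.004 m and angle between the y axis of tube_rack and the x axis of rack_reader, either way round below 0.04 rad and height (world z) of tube_rack below 0.005 m and linear speed of tube_rack below 0.01 m/s and x of rack_tail in the frame of rack_reader below 0 m and angle between each of tube_a, tube_b's own z axis and vertical below 0.35 rad and height (world z) of each of tube_a, tube_b above 0.025 m and horizontal distance between each of tube_a, tube_b and tube_rack below 0.07 m); the robot touches nothing.
It fails at once if the rack is pressed against the reader with more than 25 N (contact force between tube_rack and rack_reader above 25 N).
It fails at once if a tube falls over (angle between any of tube_a, tube_b's own z axis and vertical above 0.6 rad).
It fails at once if the beaker, the specimen cup or the flask is moved more than 2 cm (distance of any of beaker, specimen_cup, flask from where it was at the start of the episode above 0.02 m).
It also fails if it takes over 64 s, if anything falls off the work surface, if the arm or the gripper's body presses on something with over 40 N, if the wrist force passes 120 N, or if a joint passes its speed limit or range.

## Robot

A 7-joint arm with a two-finger parallel gripper is mounted at the origin on a cart in front of the work surface, level with it; the furniture and walls round the work are solid. World frame = base frame: x ahead of the robot, y to its left, z up, the work surface at z = 0. Lengths are in m, angles in rad, forces in N, time in s.
With the tool pointing down it reaches from about 0.4 to 0.85 m from the base axis. Payload 10.4 kg.
Tool frame: the origin (TCP) lies midway between the tips of the shut fingers; the grasp point (between the pads) lies 19 mm behind it; z points along the fingers, y is the line along which they close (so a half turn about z gives the same grasp; the last joint's range is limited). The gripper opens to 87 mm and grips with 3 to 60 N. Pads are 19 mm wide; open, the fingers measure 117 mm over their backs; the gripper's body (75 mm by 190 mm) begins 51 mm behind the grasp point.
Start: joints at [-1.262, 0.332, -0.065, 1.46, 0.022, 1.35, -0.088], TCP at [0.204, 0.591, 0.223] pointing down, gripper open.
Joint ranges: [-2.6, 2.6], [-0.5, 2.12], [-1.47, 1.34], [0.16, 2.42], [-1.27, 4.41], [0.06, 2.06], [-2.6, 2.6]. Speed limits (rad/s): [2.22, 2.22, 2.79, 2.79, 3.14, 3.14, 3.14].

## Interface

Orientations are given as a unit quaternion [x, y, z, w].
In Python, from bench import sensors, eyes, order gives the robot as it stands.
- The arm moves only by the tool arm_command, never from a script. Its argument "steps" is a list of rows, each an object with "rot": the turn, a rotation vector about the world's x, y, z in degrees, a list of three; "slide": the shift along the world's x, y, z in m, a list of three; "grip": the opening, from 0 (shut) to 1 (fully open). A call has exactly 8 rows; each row shifts and turns the commanded pose from where the row before left it; what a row does not reach is not made up. A row lasts 1/8 s, in which the tool goes at most 62.5 mm and 10.7 degrees, less where a joint would pass 70% of its speed; a pose out of reach is approached as far as the arm can. A call with a gripper value outside its range is refused whole. The fingers move at their own pace and stop on an object; "newtons" is the grip in N (left out, the last holds). Time passes only in rows, so rows that do not move let the fingers close, or fill a call up. It gives the time, the measured TCP pose, the force, the opening and the grip force at its end, in the units of the state.
- sensors.read_state(): the state, without advancing time (a new reading comes with each control period).
- eyes.camera(name): name is "scene" or "top"; returns a dict with "pixels" (400x640x3 uint8, red, green, blue), "intrinsics" (3x3 intrinsics, pixels), "pose" (4x4, takes a point from camera to world coordinates). Camera axes: x right, y down, z forward; pixel columns grow to the right and rows downward; lengths in m; the calibration is good to about 2 mm. A picture is of the moment at which its call begins. There is no depth.
- order.close_job(): hands the job in; it is judged then, once.
Trained networks look in a picture, given as the dict that the camera call returned (one of the last four; its "shot" number tells which), for a name from the list of things; names that differ only in an ending like _2 or _b are one class to them, and where a whole thing is asked for, a point or a joint stands for the part that bears it (a point fixed in the world has none). Each returns a list of dicts, best first, with "conf" (0 to 1); they miss things now and then, are a little off and sometimes report something else, mostly with a low value. They report only what shows in the picture. A call takes as long as a camera call. They do not tell look-alikes from the thing itself.
- eyes.look_for(name, picture): "bbox" ([left, top, right, bottom] in pixels, round what is visible of it).
The state is a dict: "time": time; "joint_positions": joint angles; "joint_vel": joint speeds; "joint_torque": joint torques, N m; "ee_pos": TCP position; "eef_rot": TCP orientation; "ft_force": force on the tool from outside, world axes, zero at the start; "torque": the same for the moment, N m; "width": finger opening in m; "grip_force": force on a finger pad.
Only numpy, scipy, OpenCV 4.12 (cv2) and the standard library are available. Lean on these libraries where they do the work, as an engineer would, in place of code of your own. Each camera call takes 0.05 s, during which the arm holds its last target. There are 200 camera calls.

## Working session

There is one attempt and no reset: what is moved stays moved. The work goes in short steps, Python scripts to look and compute and a tool call to move; the robot and the scene stay as the last step left them, time stands still between calls to the robot, and variables do not carry over. Pictures are saved under pics/ and viewed, at most 10 in all, crops included, and the job is handed in when it is done.

Besides the shell and the picture viewer there is one more tool, called as name(argument=value, ...), one argument or row to a line, values as JSON. arm_command: Moves the arm, as the interface text tells. Its arguments: {"type":"object","properties":{"steps":{"type":"array","items":{"type":"object","properties":{"rot":{"type":"array","items":{"type":"number"}},"slide":{"type":"array","items":{"type":"number"}},"grip":{"type":"number"}}}},"newtons":{"type":"number"}},"required":["steps"]}

```bash
mkdir -p pics; cat > h.py <<'E'
import numpy as np, cv2, json
from bench import sensors, eyes, order
def shot(name,fn):
    p=eyes.camera(name); cv2.imwrite('pics/'+fn,cv2.cvtColor(p['pixels'],cv2.COLOR_RGB2BGR)); np.savez('pics/'+fn+'.npz',K=p['intrinsics'],T=p['pose']); return p
def ray(K,T,uv,z):
    d=T[:3,:3]@np.linalg.inv(K)@np.array([uv[0],uv[1],1.]); o=T[:3,3]; return o+d*(z-o[2])/d[2]
def proj(K,T,X):
    c=T[:3,:3].T@(np.array(X)-T[:3,3]); q=K@c; return q[:2]/q[2]
E
python3 - <<'E'
from h import *
np.set_printoptions(precision=4,suppress=True)
for n in ['top','scene']:
    p=shot(n,n+'1.png'); print(n,p['intrinsics'][0],p['intrinsics'][1],p['pose'])
    for o in ['tube_rack','rack_reader','tube_a','beaker','specimen_cup','flask']:
        for d in eyes.look_for(o,p): 
            b=d['bbox']; print(o,round(d['conf'],2),np.round(b), ray(p['intrinsics'],p['pose'],((b[0]+b[2])/2,(b[1]+b[3])/2),0.03))
print(sensors.read_state())
E
```

```text
top [364.5475   0.     319.2832] [  0.     364.5475 196.4322] [[ 0.0333 -0.9735  0.2262  0.2887]
 [-0.9994 -0.0333  0.0035 -0.0415]
 [ 0.0042 -0.2262 -0.9741  1.1759]
 [ 0.      0.      0.      1.    ]]
tube_rack 0.81 [461. 196. 487. 244.] [ 0.4943 -0.5326  0.03  ]
tube_rack 0.64 [364. 210. 432. 240.] [ 0.4697 -0.289   0.03  ]
rack_reader 0.63 [206. 186. 309. 232.] [0.5051 0.1581 0.03  ]
tube_a 0.47 [385. 227. 389. 232.] [ 0.4545 -0.2549  0.03  ]
tube_a 0.42 [381. 217. 391. 222.] [ 0.4856 -0.2526  0.03  ]
beaker 0.41 [382. 226. 391. 235.] [ 0.4518 -0.2547  0.03  ]
specimen_cup 0.47 [428. 166. 446. 186.] [ 0.6357 -0.42    0.03  ]
specimen_cup 0.25 [387. 158. 405. 179.] [ 0.6564 -0.2864  0.03  ]
flask 0.55 [168. 211. 195. 232.] [0.4587 0.3964 0.03  ]
scene [382.7195   0.     321.0415] [  0.     382.7195 197.2733] [[ 0.7886 -0.3509  0.505  -0.0869]
 [-0.6146 -0.4764  0.6287 -0.8448]
 [ 0.02   -0.8062 -0.5913  0.8004]
 [ 0.      0.      0.      1.    ]]
tube_rack 0.77 [318. 227. 389. 283.] [ 0.4745 -0.2975  0.03  ]
tube_rack 0.6 [389. 282. 449. 332.] [ 0.4845 -0.5294  0.03  ]
rack_reader
[... 244 characters left out ...]
0.97 [414. 239. 434. 262.] [ 0.6486 -0.4064  0.03  ]
specimen_cup 0.7 [245. 141. 318. 212.] [0.5348 0.1645 0.03  ]
flask 0.6 [227. 137. 244. 166.] [0.4854 0.4267 0.03  ]
{'time': 0.7, 'joint_positions': array([-1.2616,  0.3322, -0.0647,  1.4601,  0.0216,  1.3499, -0.0885]), 'joint_vel': array([ 0.0003, -0.0007, -0.0008,  0.0006, -0.0012,  0.0019,  0.    ]), 'joint_torque': array([  0.0007, -62.2901,   0.0254, -39.0049,  -0.0611,   0.0317,
         0.0001]), 'ee_pos': array([0.2036, 0.5909, 0.2226]), 'eef_rot': array([ 0.1652,  0.9863,  0.0001, -0.    ]), 'ft_force': array([0.0784, 0.1889, 0.0047]), 'torque': array([ 0.0271, -0.0038,  0.0056]), 'grip_force': 0.0, 'width': 0.08737652242619702}
```

View pics/top1.png

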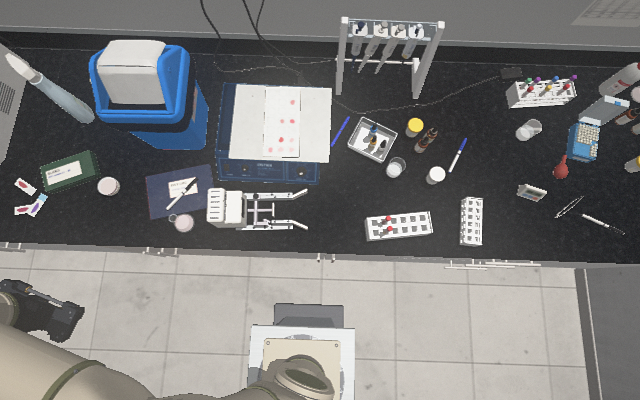

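View pics/scene1.png

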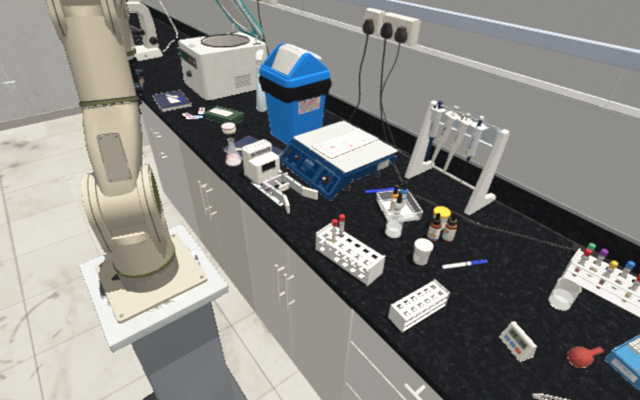

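The top view shows the right rack, with two red caps, at (398,225). Its tube end points left, towards the reader at (255,208), whose mouth opens to the right at about (300,207). I'll enlarge this region.

```bash
python3 - <<'E'
import cv2
a=cv2.imread('pics/top1.png')
c1=cv2.resize(a[180:245,200:315],None,fx=6.9,fy=6.9,interpolation=cv2.INTER_CUBIC)[:,:793]
c2=cv2.resize(a[200:250,355:440],None,fx=9,fy=9,interpolation=cv2.INTER_CUBIC)
cv2.imwrite('pics/c1.png',c1);cv2.imwrite('pics/c2.png',c2)
E
```

```text
(no output)
```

View pics/c1.png

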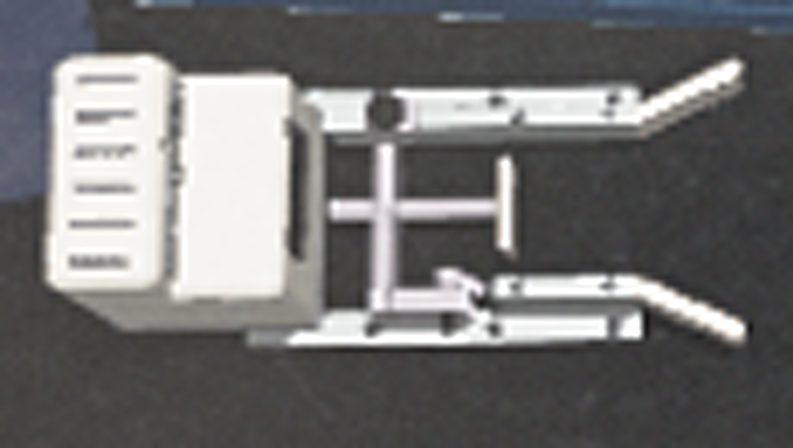

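View pics/c2.png

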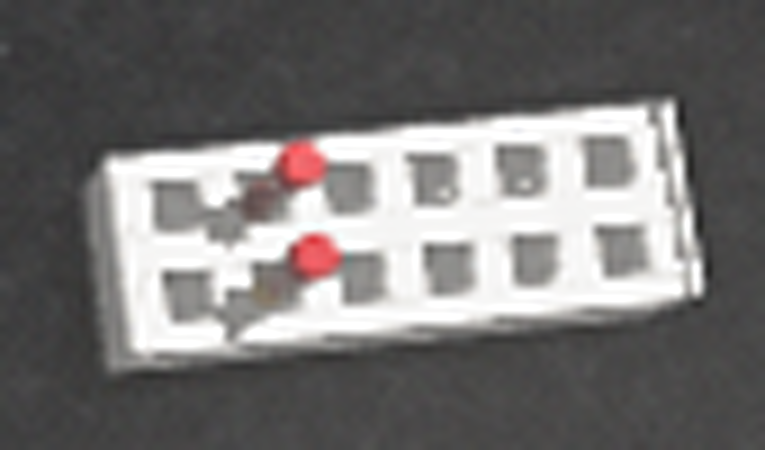

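The crops show the rails, flares and plunger clearly, and the rack's top corners at about (105,158), (672,100), (700,295) and (130,352) in c2. The next script converts these to poses.

```bash
python3 - <<'E'
from h import *
np.set_printoptions(precision=4,suppress=True)
d=np.load('pics/top1.png.npz');K,T=d['K'],d['T']
def P(u,v,s,x0,y0,z): return ray(K,T,((u+.5)/s-.5+x0,(v+.5)/s-.5+y0),z)
c=[P(u,v,9,355,200,.068)[:2] for u,v in [(105,158),(672,100),(700,295),(130,352)]]
c=np.array(c);print(c, 'len',np.linalg.norm(c[0]-c[1]),np.linalg.norm(c[3]-c[2]),'w',np.linalg.norm(c[0]-c[3]),np.linalg.norm(c[1]-c[2]))
ax=(c[0]-c[1]+c[3]-c[2]);print('rack c',c.mean(0),'ydir ang',np.degrees(np.arctan2(ax[1],ax[0])))
R={n:P(u,v,6.9,200,180,z)[:2] for n,u,v,z in [('uthroat',638,128,.034),('uin2',400,131,.034),('lthroat',638,276,.034),('lin2',495,277,.034),('utip',738,72,.034),('ltip',745,322,.034),('plunger',515,205,.03),('plu_top',503,157,.03),('plu_bot',505,250,.03),('bodyTL',180,74,.122),('b2',290,75,.122),('b3',292,298,.122)]}
for k,v in R.items(): print(k,v)
for n,z in [('scene1.png',0)]:
    d=np.load('pics/%s.npz'%n);Ks,Ts=d['K'],d['T']
    for X in [c.mean(0)]: print(proj(Ks,Ts,[*X,.068]))
for n,b in [('beaker',(386,209,406,238)),('cup',(414,239,434,262)),('flask',(227,137,244,166))]:
    print(n,ray(Ks,Ts,((b[0]+b[2])/2,b[3]-3),0))
E
```

```text
[[ 0.4855 -0.1843]
 [ 0.5124 -0.3792]
 [ 0.4453 -0.3864]
 [ 0.4194 -0.193 ]] len 0.19679355440331786 0.1951092621115342 w 0.06671067215022285 0.06749914452173215
rack c [ 0.4656 -0.2857] ydir ang 97.73231567001675
uthroat [0.5453 0.0498]
uin2 [0.5401 0.1603]
lthroat [0.4757 0.0463]
lin2 [0.473  0.1119]
utip [0.5737 0.0044]
ltip [ 0.4561 -0.0036]
plunger [0.5077 0.1053]
plu_top [0.5302 0.1122]
plu_bot [0.4864 0.1086]
bodyTL [0.5426 0.2413]
b2 [0.5438 0.1939]
b3 [0.4469 0.1852]
[348.9286 244.1428]
beaker [ 0.6631 -0.291   0.    ]
cup [ 0.6515 -0.4126  0.    ]
flask [0.4636 0.3916 0.    ]
```

arm_command(
  steps=[
    {"slide":[0.042,-0.043,0],"rot":[0,0,-4]},
    {"slide":[0.042,-0.043,0],"rot":[0,0,-4]},
    {"slide":[0.042,-0.043,0],"rot":[0,0,-4]},
    {"slide":[0.042,-0.043,0],"rot":[0,0,-4]},
    {"slide":[0.042,-0.043,0],"rot":[0,0,-4]},
    {"slide":[0.042,-0.043,0],"rot":[0,0,-4]},
    {"slide":[0.01,-0.056,0],"rot":[0,0,-4]},
    {"slide":[0.01,-0.056,0],"rot":[0,0,-4]},
  ],
)

```text
schema error: expected keys rot, slide, grip
```

arm_command(
  steps=[
    {"slide":[0.01,-0.056,0],"rot":[0,0,-4]},
    {"slide":[0.01,-0.056,0],"rot":[0,0,-4]},
    {"slide":[0.01,-0.056,0],"rot":[0,0,-4]},
    {"slide":[-0.005,-0.058,0],"rot":[0,0,-4]},
    {"slide":[-0.005,-0.058,0],"rot":[0,0,-4]},
    {"slide":[-0.005,-0.058,0],"rot":[0,0,-4]},
    {"slide":[-0.005,-0.058,0],"rot":[0,0,-4]},
    {"slide":[-0.005,-0.058,0],"rot":[0,0,-3]},
  ],
)

```text
schema error: expected keys rot, slide, grip
```

arm_command(
  steps=[
    {"slide":[0.042,-0.043,0],"rot":[0,0,-4],"grip":1},
    {"slide":[0.042,-0.043,0],"rot":[0,0,-4],"grip":1},
    {"slide":[0.042,-0.043,0],"rot":[0,0,-4],"grip":1},
    {"slide":[0.042,-0.043,0],"rot":[0,0,-4],"grip":1},
    {"slide":[0.042,-0.043,0],"rot":[0,0,-4],"grip":1},
    {"slide":[0.042,-0.043,0],"rot":[0,0,-4],"grip":1},
    {"slide":[0.01,-0.056,0],"rot":[0,0,-4],"grip":1},
    {"slide":[0.01,-0.056,0],"rot":[0,0,-4],"grip":1},
  ],
)

```text
time: 1.7
ee_pos: [0.476, 0.219, 0.2226]
eef_rot: [0.432, 0.902, 0.0, 0.0]
ft_force: [1.0, 0.3, -0.1]
width: 0.0869
grip_force: 0.0
```

arm_command(
  steps=[
    {"slide":[0.01,-0.056,0],"rot":[0,0,-4],"grip":1},
    {"slide":[0.01,-0.056,0],"rot":[0,0,-4],"grip":1},
    {"slide":[0.01,-0.056,0],"rot":[0,0,-4],"grip":1},
    {"slide":[-0.005,-0.058,0],"rot":[0,0,-4],"grip":1},
    {"slide":[-0.005,-0.058,0],"rot":[0,0,-4],"grip":1},
    {"slide":[-0.005,-0.058,0],"rot":[0,0,-4],"grip":1},
    {"slide":[-0.005,-0.058,0],"rot":[0,0,-4],"grip":1},
    {"slide":[-0.005,-0.058,0],"rot":[0,0,-3],"grip":1},
  ],
)

```text
time: 2.7
ee_pos: [0.4803, -0.2388, 0.223]
eef_rot: [0.657, 0.754, 0.0, 0.0]
ft_force: [1.1, 0.4, -0.9]
width: 0.087
grip_force: 0.0
```

arm_command(
  steps=[
    {"slide":[-0.003,-0.059,0],"rot":[0,0,0],"grip":1},
    {"slide":[-0.002,-0.059,0],"rot":[0,0,0],"grip":1},
    {"slide":[0,0,-0.04],"rot":[0,0,0],"grip":1},
    {"slide":[0,0,-0.04],"rot":[0,0,0],"grip":1},
    {"slide":[0,0,0],"rot":[0,0,0],"grip":1},
    {"slide":[0,0,0],"rot":[0,0,0],"grip":1},
    {"slide":[0,0,0],"rot":[0,0,0],"grip":1},
    {"slide":[0,0,0],"rot":[0,0,0],"grip":1},
  ],
)

```text
time: 3.7
ee_pos: [0.4762, -0.3553, 0.1438]
eef_rot: [0.656, 0.755, 0.0, 0.001]
ft_force: [-0.4, 0.8, -0.5]
width: 0.0868
grip_force: 0.0
```

```bash
python3 - <<'E'
from h import *
p=shot('scene','s2.png');q=shot('top','t2.png')
a=cv2.imread('pics/s2.png')[170:310,260:440];b=cv2.imread('pics/t2.png')[170:270,330:480]
cv2.imwrite('pics/s2c.png',np.hstack([cv2.resize(a,(450,350),interpolation=cv2.INTER_CUBIC),cv2.resize(b,(350,350),interpolation=cv2.INTER_CUBIC)]))
print(sensors.read_state()['ee_pos'])
E
```

```text
[ 0.47590081 -0.35510791  0.14324053]
```

View pics/s2c.png

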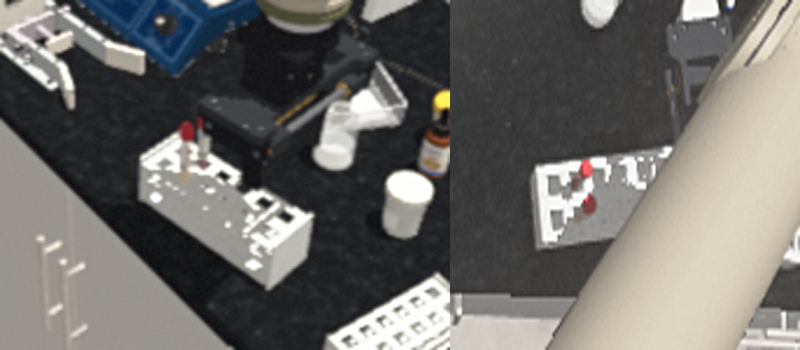

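The open fingers straddle the empty half of the rack and the beaker is clear, so I'll descend and grip.

arm_command(
  steps=[
    {"slide":[0,0,-0.035],"rot":[0,0,0],"grip":1},
    {"slide":[0,0,-0.035],"rot":[0,0,0],"grip":1},
    {"slide":[0,0,-0.034],"rot":[0,0,0],"grip":1},
    {"slide":[0,0,0],"rot":[0,0,0],"grip":1},
    {"slide":[0,0,0],"rot":[0,0,0],"grip":0.6},
    {"slide":[0,0,0],"rot":[0,0,0],"grip":0.6},
    {"slide":[0,0,0],"rot":[0,0,0],"grip":0.6},
    {"slide":[0,0,0],"rot":[0,0,0],"grip":0.6},
  ],
  newtons=15,
)

```text
time: 4.8
ee_pos: [0.4761, -0.3555, 0.0398]
eef_rot: [0.656, 0.755, 0.0, 0.001]
ft_force: [-1.4, 1.0, 6.4]
width: 0.0675
grip_force: 15.1
```

arm_command(
  steps=[
    {"slide":[0.0034,0.011,0],"rot":[0,0,-0.5],"grip":0.6},
    {"slide":[0.006,0.02,0],"rot":[0,0,-1],"grip":0.6},
    {"slide":[0.009,0.029,0],"rot":[0,0,-1],"grip":0.6},
    {"slide":[0.009,0.03,0],"rot":[0,0,-1],"grip":0.6},
    {"slide":[0.009,0.03,0],"rot":[0,0,-1],"grip":0.6},
    {"slide":[0.007,0.022,0],"rot":[0,0,-0.5],"grip":0.6},
    {"slide":[0.004,0.013,0],"rot":[0,0,0],"grip":0.6},
    {"slide":[0,0,0],"rot":[0,0,0],"grip":0.6},
  ],
)

```text
time: 5.8
ee_pos: [0.5247, -0.1985, 0.0398]
eef_rot: [0.688, 0.726, 0.001, 0.001]
ft_force: [1.2, 2.6, 8.1]
width: 0.0679
grip_force: 15.3
```

```bash
python3 - <<'E'
from h import *
np.set_printoptions(precision=4,suppress=True)
q=shot('top','t3.png')
b=cv2.imread('pics/t3.png')[180:250,230:380]
cv2.imwrite('pics/t3c.png',cv2.resize(b,None,fx=5.3,fy=5.3,interpolation=cv2.INTER_CUBIC))
s=sensors.read_state();print(s['ee_pos'],s['eef_rot'],s['ft_force'],s['time'])
E
```

```text
[ 0.5246 -0.1985  0.0397] [0.6878 0.7259 0.0013 0.0007] [-0.1769  3.5683  8.7569] 5.85
```

View pics/t3c.png

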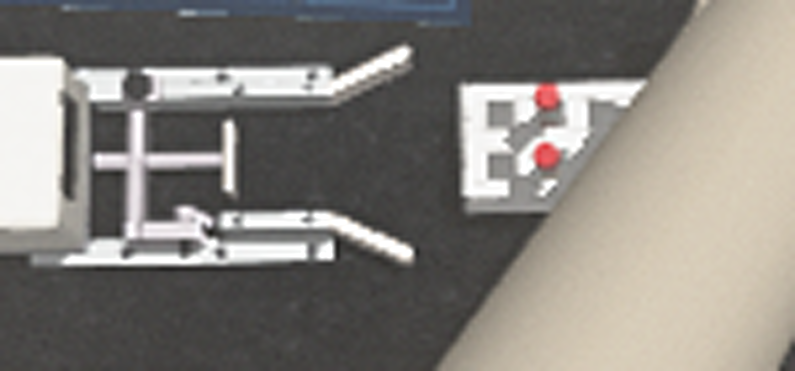

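The rack is lined up before the mouth, with its leading top corners at (460,85) and (465,197) and both tubes upright. I'll check the lateral offset.

```bash
python3 - <<'E'
from h import *
np.set_printoptions(precision=4,suppress=True)
d=np.load('pics/t3.png.npz');K,T=d['K'],d['T']
P=lambda u,v,z: ray(K,T,((u+.5)/5.3-.5+230,(v+.5)/5.3-.5+180),z)[:2]
u=np.array([-.0523,.9986]);n=np.array([-.9986,-.0523])
O=np.array([.5105,.048])
for nm,p in dict(L1=P(460,85,.068),L2=P(465,197,.068),ut=P(332,93,.034),lt=P(332,213,.034),utip=P(408,58,.034),ltip=P(410,247,.034),uin=P(150,100,.034),lin=P(222,213,.034),pl=P(236,157,.03)).items(): print(nm,p,'reader xy',(p-O)@u,(p-O)@n)
E
```

```text
L1 [ 0.5482 -0.0285] reader xy -0.0783210386214001 -0.03364360218399478
L2 [ 0.4815 -0.0337] reader xy -0.08007149440728815 0.03324919604638954
ut [0.5485 0.0493] reader xy -0.0006663569464983853 -0.03804073432278077
lt [0.475  0.0456] reader xy -0.0004975669327894138 0.03555950482347038
utip [0.572  0.0042] reader xy -0.04697191023955929 -0.05907480016187648
ltip [ 0.4561 -0.0018] reader xy -0.046865315506159855 0.05689075948600886
uin [0.5404 0.1592] reader xy 0.10949179473227151 -0.035685611734452706
lin [0.4728 0.1113] reader xy 0.06519558012011051 0.034352161787824215
pl [0.5079 0.1056] reader xy 0.0576134111130567 -0.0003697466804734962
```

arm_command(
  steps=[
    {"slide":[0,0,0.0005],"rot":[0,0,0],"grip":0.6},
    {"slide":[-0.0005,0.01,0],"rot":[0,0,0],"grip":0.6},
    {"slide":[-0.001,0.018,0],"rot":[0,0,0],"grip":0.6},
    {"slide":[-0.001,0.018,0],"rot":[0,0,0],"grip":0.6},
    {"slide":[-0.001,0.018,0],"rot":[0,0,0],"grip":0.6},
    {"slide":[-0.0005,0.01,0],"rot":[0,0,0],"grip":0.6},
    {"slide":[-0.0003,0.006,0],"rot":[0,0,0],"grip":0.6},
    {"slide":[0,0,0],"rot":[0,0,0],"grip":0.6},
  ],
  newtons=8,
)

```text
time: 6.85
ee_pos: [0.5191, -0.1198, 0.0397]
eef_rot: [0.688, 0.725, 0.0, 0.001]
ft_force: [-0.8, -1.3, 7.2]
width: 0.068
grip_force: 8.2
```

arm_command(
  steps=[
    {"slide":[-0.0003,0.005,0],"rot":[0,0,0],"grip":0.6},
    {"slide":[-0.0003,0.006,0],"rot":[0,0,0],"grip":0.6},
    {"slide":[-0.0003,0.006,0],"rot":[0,0,0],"grip":0.6},
    {"slide":[-0.0003,0.006,0],"rot":[0,0,0],"grip":0.6},
    {"slide":[-0.0003,0.006,0],"rot":[0,0,0],"grip":0.6},
    {"slide":[-0.0003,0.006,0],"rot":[0,0,0],"grip":0.6},
    {"slide":[0,0,0],"rot":[0,0,0],"grip":0.6},
    {"slide":[0,0,0],"rot":[0,0,0],"grip":0.6},
  ],
)

```text
time: 7.85
ee_pos: [0.5173, -0.0851, 0.0397]
eef_rot: [0.689, 0.725, 0.0, 0.001]
ft_force: [0.2, -1.8, 7.9]
width: 0.0679
grip_force: 8.2
```

arm_command(
  steps=[
    {"slide":[-0.0002,0.005,0],"rot":[0,0,0],"grip":0.6},
    {"slide":[-0.0002,0.005,0],"rot":[0,0,0],"grip":0.6},
    {"slide":[-0.0002,0.005,0],"rot":[0,0,0],"grip":0.6},
    {"slide":[-0.0002,0.005,0],"rot":[0,0,0],"grip":0.6},
    {"slide":[0,0,0],"rot":[0,0,0],"grip":0.6},
    {"slide":[0,0,0],"rot":[0,0,0],"grip":0.6},
    {"slide":[0,0,0],"rot":[0,0,0],"grip":0.6},
    {"slide":[0,0,0],"rot":[0,0,0],"grip":0.6},
  ],
  newtons=16,
)

```text
time: 8.85
ee_pos: [0.5165, -0.0654, 0.0397]
eef_rot: [0.689, 0.725, 0.0, 0.001]
ft_force: [0.1, -3.7, 8.1]
width: 0.0676
grip_force: 16.2
```

arm_command(
  steps=[
    {"slide":[-0.0001,0.002,0],"rot":[0,0,0],"grip":0.6},
    {"slide":[-0.0001,0.002,0],"rot":[0,0,0],"grip":0.6},
    {"slide":[-0.0001,0.002,0],"rot":[0,0,0],"grip":0.6},
    {"slide":[-0.0001,0.002,0],"rot":[0,0,0],"grip":0.6},
    {"slide":[0,0.002,0],"rot":[0,0,0],"grip":0.6},
    {"slide":[0,0,0],"rot":[0,0,0],"grip":0.6},
    {"slide":[0,0,0],"rot":[0,0,0],"grip":0.6},
    {"slide":[0,0,0],"rot":[0,0,0],"grip":0.6},
  ],
)

```text
time: 9.85
ee_pos: [0.516, -0.0568, 0.0397]
eef_rot: [0.689, 0.725, -0.0, 0.001]
ft_force: [-0.1, -7.5, 8.3]
width: 0.0675
grip_force: 16.3
```

arm_command(
  steps=[
    {"slide":[0,0,0.001],"rot":[0,0,0],"grip":0.6},
    {"slide":[0,0,0],"rot":[0,0,0],"grip":0.6},
    {"slide":[-0.0001,0.002,0],"rot":[0,0,0],"grip":0.6},
    {"slide":[-0.0001,0.002,0],"rot":[0,0,0],"grip":0.6},
    {"slide":[-0.0001,0.002,0],"rot":[0,0,0],"grip":0.6},
    {"slide":[0,0.002,0],"rot":[0,0,0],"grip":0.6},
    {"slide":[0,0,0],"rot":[0,0,0],"grip":0.6},
    {"slide":[0,0,0],"rot":[0,0,0],"grip":0.6},
  ],
)

```text
time: 10.85
ee_pos: [0.5152, -0.0467, 0.04]
eef_rot: [0.688, 0.725, 0.0, -0.0]
ft_force: [0.9, -2.7, -0.3]
width: 0.0676
grip_force: 16.0
```

arm_command(
  steps=[
    {"slide":[-0.0001,0.002,0],"rot":[0,0,0],"grip":0.6},
    {"slide":[-0.0001,0.002,0],"rot":[0,0,0],"grip":0.6},
    {"slide":[-0.0001,0.002,0],"rot":[0,0,0],"grip":0.6},
    {"slide":[-0.0001,0.002,0],"rot":[0,0,0],"grip":0.6},
    {"slide":[-0.0001,0.002,0],"rot":[0,0,0],"grip":0.6},
    {"slide":[0,0,0],"rot":[0,0,0],"grip":0.6},
    {"slide":[0,0,0],"rot":[0,0,0],"grip":0.6},
    {"slide":[0,0,0],"rot":[0,0,0],"grip":0.6},
  ],
)

```text
time: 11.85
ee_pos: [0.5148, -0.0374, 0.04]
eef_rot: [0.689, 0.725, -0.0, 0.0]
ft_force: [-0.6, -5.9, 0.7]
width: 0.0674
grip_force: 16.0
```

arm_command(
  steps=[
    {"slide":[-0.0001,0.002,0],"rot":[0,0,0],"grip":0.6},
    {"slide":[-0.0001,0.002,0],"rot":[0,0,0],"grip":0.6},
    {"slide":[-0.0001,0.001,0],"rot":[0,0,0],"grip":0.6},
    {"slide":[0,0.001,0],"rot":[0,0,0],"grip":0.6},
    {"slide":[0,0.001,0],"rot":[0,0,0],"grip":0.6},
    {"slide":[0,0,0],"rot":[0,0,0],"grip":0.6},
    {"slide":[0,0,0],"rot":[0,0,0],"grip":0.6},
    {"slide":[0,0,0],"rot":[0,0,0],"grip":0.6},
  ],
)

```text
time: 12.85
ee_pos: [0.5144, -0.0306, 0.04]
eef_rot: [0.689, 0.725, -0.0, 0.0]
ft_force: [-1.0, -6.1, -0.5]
width: 0.0673
grip_force: 16.0
```

Next come 1 mm rows, with a force check after each call.

arm_command(
  steps=[
    {"slide":[-0.0001,0.001,0],"rot":[0,0,0],"grip":0.6},
    {"slide":[0,0.001,0],"rot":[0,0,0],"grip":0.6},
    {"slide":[0,0.001,0],"rot":[0,0,0],"grip":0.6},
    {"slide":[0,0,0],"rot":[0,0,0],"grip":0.6},
    {"slide":[0,0,0],"rot":[0,0,0],"grip":0.6},
    {"slide":[0,0,0],"rot":[0,0,0],"grip":0.6},
    {"slide":[0,0,0],"rot":[0,0,0],"grip":0.6},
    {"slide":[0,0,0],"rot":[0,0,0],"grip":0.6},
  ],
)

```text
time: 13.85
ee_pos: [0.5142, -0.0276, 0.04]
eef_rot: [0.689, 0.725, -0.0, 0.0]
ft_force: [-0.3, -5.7, -0.7]
width: 0.0676
grip_force: 16.0
```

arm_command(
  steps=[
    {"slide":[-0.0001,0.001,0],"rot":[0,0,0],"grip":0.6},
    {"slide":[0,0.001,0],"rot":[0,0,0],"grip":0.6},
    {"slide":[0,0,0],"rot":[0,0,0],"grip":0.6},
    {"slide":[0,0,0],"rot":[0,0,0],"grip":0.6},
    {"slide":[0,0,0],"rot":[0,0,0],"grip":0.6},
    {"slide":[0,0,0],"rot":[0,0,0],"grip":0.6},
    {"slide":[0,0,0],"rot":[0,0,0],"grip":0.6},
    {"slide":[0,0,0],"rot":[0,0,0],"grip":0.6},
  ],
)

```text
time: 14.85
ee_pos: [0.5141, -0.0257, 0.04]
eef_rot: [0.689, 0.725, -0.0, 0.0]
ft_force: [0.3, -6.3, -0.0]
width: 0.0675
grip_force: 16.0
```

arm_command(
  steps=[
    {"slide":[-0.0001,0.001,0],"rot":[0,0,0],"grip":0.6},
    {"slide":[0,0.001,0],"rot":[0,0,0],"grip":0.6},
    {"slide":[0,0,0],"rot":[0,0,0],"grip":0.6},
    {"slide":[0,0,0],"rot":[0,0,0],"grip":0.6},
    {"slide":[0,0,0],"rot":[0,0,0],"grip":0.6},
    {"slide":[0,0,0],"rot":[0,0,0],"grip":0.6},
    {"slide":[0,0,0],"rot":[0,0,0],"grip":0.6},
    {"slide":[0,0,0],"rot":[0,0,0],"grip":0.6},
  ],
)

```text
time: 15.85
ee_pos: [0.514, -0.0238, 0.04]
eef_rot: [0.689, 0.725, -0.0, 0.0]
ft_force: [-0.1, -6.0, 0.3]
width: 0.0676
grip_force: 16.0
```

arm_command(
  steps=[
    {"slide":[-0.0001,0.001,0],"rot":[0,0,0],"grip":0.6},
    {"slide":[0,0.001,0],"rot":[0,0,0],"grip":0.6},
    {"slide":[0,0,0],"rot":[0,0,0],"grip":0.6},
    {"slide":[0,0,0],"rot":[0,0,0],"grip":0.6},
    {"slide":[0,0,0],"rot":[0,0,0],"grip":0.6},
    {"slide":[0,0,0],"rot":[0,0,0],"grip":0.6},
    {"slide":[0,0,0],"rot":[0,0,0],"grip":0.6},
    {"slide":[0,0,0],"rot":[0,0,0],"grip":0.6},
  ],
)

```text
time: 16.85
ee_pos: [0.5139, -0.0217, 0.04]
eef_rot: [0.689, 0.725, -0.0, 0.0]
ft_force: [-0.2, -6.0, 0.1]
width: 0.0673
grip_force: 16.0
```

```bash
python3 - <<'E'
from h import *
q=shot('top','t4.png')
b=cv2.imread('pics/t4.png')[180:250,220:370]
cv2.imwrite('pics/t4c.png',cv2.resize(b,None,fx=5.3,fy=5.3,interpolation=cv2.INTER_CUBIC))
E
```

```text
(no output)
```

View pics/t4c.png

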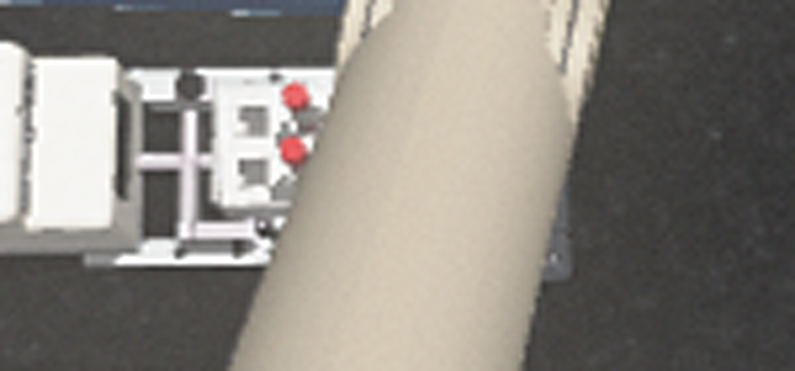

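The leading edge is at (214,135) in the crop, about 0.098 m into the lane. The rack has not slipped in the grip and the tubes are upright, so I'll continue in 1 mm rows.

arm_command(
  steps=[
    {"slide":[-0.0001,0.001,0],"rot":[0,0,0],"grip":0.6},
    {"slide":[0,0.001,0],"rot":[0,0,0],"grip":0.6},
    {"slide":[0,0,0],"rot":[0,0,0],"grip":0.6},
    {"slide":[0,0,0],"rot":[0,0,0],"grip":0.6},
    {"slide":[0,0,0],"rot":[0,0,0],"grip":0.6},
    {"slide":[0,0,0],"rot":[0,0,0],"grip":0.6},
    {"slide":[0,0,0],"rot":[0,0,0],"grip":0.6},
    {"slide":[0,0,0],"rot":[0,0,0],"grip":0.6},
  ],
)

```text
time: 17.9
ee_pos: [0.5138, -0.0198, 0.04]
eef_rot: [0.689, 0.725, -0.0, 0.0]
ft_force: [0.5, -6.5, 0.1]
width: 0.0671
grip_force: 16.0
```

arm_command(
  steps=[
    {"slide":[-0.0001,0.001,0],"rot":[0,0,0],"grip":0.6},
    {"slide":[0,0.0005,0],"rot":[0,0,0],"grip":0.6},
    {"slide":[0,0,0],"rot":[0,0,0],"grip":0.6},
    {"slide":[0,0,0],"rot":[0,0,0],"grip":0.6},
    {"slide":[0,0,0],"rot":[0,0,0],"grip":0.6},
    {"slide":[0,0,0],"rot":[0,0,0],"grip":0.6},
    {"slide":[0,0,0],"rot":[0,0,0],"grip":0.6},
    {"slide":[0,0,0],"rot":[0,0,0],"grip":0.6},
  ],
)

```text
time: 18.9
ee_pos: [0.5137, -0.0191, 0.0401]
eef_rot: [0.689, 0.725, -0.001, 0.0]
ft_force: [-0.4, -9.0, 0.9]
width: 0.0678
grip_force: 16.1
```

arm_command(
  steps=[
    {"slide":[0,0.0005,0],"rot":[0,0,0],"grip":0.6},
    {"slide":[0,0.0005,0],"rot":[0,0,0],"grip":0.6},
    {"slide":[0,0,0],"rot":[0,0,0],"grip":0.6},
    {"slide":[0,0,0],"rot":[0,0,0],"grip":0.6},
    {"slide":[0,0,0],"rot":[0,0,0],"grip":0.6},
    {"slide":[0,0,0],"rot":[0,0,0],"grip":0.6},
    {"slide":[0,0,0],"rot":[0,0,0],"grip":0.6},
    {"slide":[0,0,0],"rot":[0,0,0],"grip":0.6},
  ],
)

```text
time: 19.9
ee_pos: [0.5137, -0.0191, 0.0401]
eef_rot: [0.689, 0.725, -0.001, 0.001]
ft_force: [-0.1, -12.5, 1.2]
width: 0.0674
grip_force: 16.1
```

arm_command(
  steps=[
    {"slide":[0,0.0006,0],"rot":[0,0,0],"grip":0.6},
    {"slide":[0,0,0],"rot":[0,0,0],"grip":0.6},
    {"slide":[0,0,0],"rot":[0,0,0],"grip":0.6},
    {"slide":[0,0,0],"rot":[0,0,0],"grip":0.6},
    {"slide":[0,0,0],"rot":[0,0,0],"grip":0.6},
    {"slide":[0,0,0],"rot":[0,0,0],"grip":0.6},
    {"slide":[0,0,0],"rot":[0,0,0],"grip":0.6},
    {"slide":[0,0,0],"rot":[0,0,0],"grip":0.6},
  ],
)

```text
time: 20.9
ee_pos: [0.5137, -0.019, 0.0402]
eef_rot: [0.689, 0.725, -0.001, 0.001]
ft_force: [-0.7, -14.1, 2.1]
width: 0.0677
grip_force: 16.1
```

arm_command(
  steps=[
    {"slide":[0,-0.001,0],"rot":[0,0,0],"grip":0.6},
    {"slide":[0,-0.001,0],"rot":[0,0,0],"grip":0.6},
    {"slide":[0,-0.001,0],"rot":[0,0,0],"grip":0.6},
    {"slide":[0,-0.001,0],"rot":[0,0,0],"grip":0.6},
    {"slide":[0,-0.001,0],"rot":[0,0,0],"grip":0.6},
    {"slide":[0,0,0],"rot":[0,0,0],"grip":0.6},
    {"slide":[0,0,0],"rot":[0,0,0],"grip":0.6},
    {"slide":[0,0,0],"rot":[0,0,0],"grip":0.6},
  ],
)

```text
time: 21.9
ee_pos: [0.5139, -0.0211, 0.0401]
eef_rot: [0.688, 0.725, -0.0, 0.0]
ft_force: [-0.3, -4.8, 0.1]
width: 0.0676
grip_force: 16.0
```

arm_command(
  steps=[
    {"slide":[0,-0.001,0],"rot":[0,0,0],"grip":0.6},
    {"slide":[0,-0.001,0],"rot":[0,0,0],"grip":0.6},
    {"slide":[0,0,0],"rot":[0,0,0],"grip":0.6},
    {"slide":[0,0,0],"rot":[0,0,0],"grip":0.6},
    {"slide":[0,0,0],"rot":[0,0,0],"grip":0.6},
    {"slide":[0,0,0],"rot":[0,0,0],"grip":0.6},
    {"slide":[0,0,0],"rot":[0,0,0],"grip":0.6},
    {"slide":[0,0,0],"rot":[0,0,0],"grip":0.6},
  ],
)

```text
time: 22.9
ee_pos: [0.5138, -0.0221, 0.0399]
eef_rot: [0.688, 0.726, 0.0, -0.0]
ft_force: [-1.3, 4.4, -2.5]
width: 0.0675
grip_force: 16.0
```

Pulling back now meets resistance: the force flips to +4.4 N, so the pawl is holding the rack. I'll release and rise.

arm_command(
  steps=[
    {"slide":[0,0.001,0],"rot":[0,0,0],"grip":0.6},
    {"slide":[0,0,0],"rot":[0,0,0],"grip":0.6},
    {"slide":[0,0,0],"rot":[0,0,0],"grip":0.7},
    {"slide":[0,0,0],"rot":[0,0,0],"grip":0.8},
    {"slide":[0,0,0],"rot":[0,0,0],"grip":0.9},
    {"slide":[0,0,0],"rot":[0,0,0],"grip":1},
    {"slide":[0,0,0],"rot":[0,0,0],"grip":1},
    {"slide":[0,0,0],"rot":[0,0,0],"grip":1},
  ],
)

```text
time: 23.9
ee_pos: [0.5141, -0.022, 0.0401]
eef_rot: [0.688, 0.725, 0.0, 0.0]
ft_force: [0.2, -0.4, -0.4]
width: 0.0866
grip_force: 0.0
```

arm_command(
  steps=[
    {"slide":[0,0,0.02],"rot":[0,0,0],"grip":1},
    {"slide":[0,0,0.03],"rot":[0,0,0],"grip":1},
    {"slide":[0,0,0.04],"rot":[0,0,0],"grip":1},
    {"slide":[0,0,0.04],"rot":[0,0,0],"grip":1},
    {"slide":[0,0,0.04],"rot":[0,0,0],"grip":1},
    {"slide":[0,-0.04,0.02],"rot":[0,0,0],"grip":1},
    {"slide":[0,-0.055,0],"rot":[0,0,0],"grip":1},
    {"slide":[0,-0.055,0],"rot":[0,0,0],"grip":1},
  ],
)

```text
time: 24.9
ee_pos: [0.514, -0.1733, 0.2306]
eef_rot: [0.688, 0.726, 0.001, 0.0]
ft_force: [0.8, -0.3, -0.1]
width: 0.0866
grip_force: 0.0
```

arm_command(
  steps=[
    {"slide":[0,-0.055,0],"rot":[0,0,0],"grip":1},
    {"slide":[0,-0.055,0],"rot":[0,0,0],"grip":1},
    {"slide":[0,-0.04,0],"rot":[0,0,0],"grip":1},
    {"slide":[0,0,0],"rot":[0,0,0],"grip":1},
    {"slide":[0,0,0],"rot":[0,0,0],"grip":1},
    {"slide":[0,0,0],"rot":[0,0,0],"grip":1},
    {"slide":[0,0,0],"rot":[0,0,0],"grip":1},
    {"slide":[0,0,0],"rot":[0,0,0],"grip":1},
  ],
)

```text
time: 25.9
ee_pos: [0.5143, -0.3214, 0.2302]
eef_rot: [0.688, 0.726, 0.0, 0.0]
ft_force: [-0.2, 1.0, -1.4]
width: 0.0872
grip_force: 0.0
```

```bash
python3 - <<'E'
from h import *
q=shot('top','t5.png')
b=cv2.imread('pics/t5.png')[175:245,200:350]
cv2.imwrite('pics/t5c.png',cv2.resize(b,None,fx=5.3,fy=5.3,interpolation=cv2.INTER_CUBIC))
E
```

```text
(no output)
```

View pics/t5c.png

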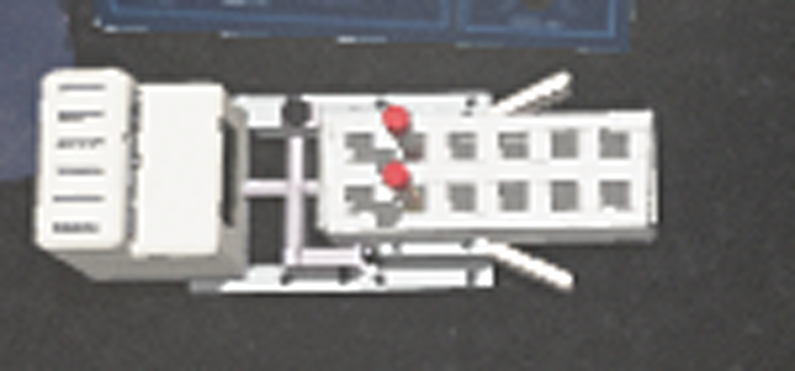

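The rack stays in the lane with its leading edge at (320,165), about where it was before release. It is square and both tubes stand, so I'm handing the job in.

```bash
python3 -c "
from bench import order
print(order.close_job())"
```

```text
the job is handed in; nothing more can be done
None
```

The rack is in the reader and held by the latch, with both tubes upright and the gripper clear; the highest push I read was about 14 N, and I handed the job in at about 26 s (the hand-in returned no verdict).

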